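Square a cast slab into the finishing jig

TASK

Without lifting anything or gripping the sliding stop, push the oblong concrete slab with the fingertips until it lies flush in the corner of the plywood jig, one long side against the long aluminium fence and one short end against the end stop. Also push the sliding steel stop along the fence until its rubber face is up against the slab's other end, and leave everything else on the table where it stands.

Things in the scene. Friction and masses are not known exactly. Their poses are not given: they have to be found in the camera images.
- jig: Fixed jig: dark plywood board, 12 mm thick, spanning x -152 to +117 mm and y -200 to +250 mm in its own frame; origin on its underside, z up, x roughly away from the robot, y roughly to the robot's left. An aluminium fence runs along its far edge and an aluminium end stop stands at the fence's right end; both rise 22 mm above the board.
- corner (a point): Inner corner of the jig, on the board's top (12 mm above the table), at jig x +70, y -100 mm; axes as the jig's. The fence's work face runs from here along +y for 340 mm (its plane faces -x); the end stop's work face runs from here along -x for 90 mm (its plane faces +y).
- home (a point): Where the centre of the slab's underside lies when the slab is home in the corner, its axes in line with the jig's: jig x +25, y -40 mm, 12 mm above the table.
- slab: The oblong grey concrete slab, 90 mm (its x) by 120 mm (its y) by 25 mm thick, about 0.6 kg (varies), lying loose and askew (within about 20 degrees of square) on the board; too wide for most grippers. Origin at the centre of its underside. It slides under a push of about 2 to 6 N; askew between fence and end stop it can wedge (push the end that lags).
- stop (a joint): Travel of the sliding stop along the fence, in m. It grows as the stop slides towards jig -y (towards the end stop). The rubber face lies at jig y = 0.160 m minus this value; it meets the home slab at 0.140; range 0 to 0.160. About 2 N of friction, and it stays where it is left.
- stop_nose (a point): Middle of the rubber face of the sliding stop, on the slab side (facing jig -y), 27 mm above the table; axes as the jig's. The face is 34 mm wide along jig x (from +36 to +70 mm) and reaches from 14 to 50 mm above the table.
- stop_tail (a point): Middle of the plain steel face of the sliding stop, on the side away from the slab (facing jig +y, 30 mm from the rubber face), 27 mm above the table: the place to push. Same size as the rubber face. The stop's upper 12 mm reaches back over the fence; its flat top is 50 mm above the table.
- jar: Small closed jar, 40 mm across, 50 mm tall, standing on the board's near right corner; leave alone. Origin at the centre of its underside.
- disc: Round reddish cast sample, 60 mm across, 22 mm thick, on the board's near left corner; leave alone. Origin at the centre of its underside.
- bowl: Dark rubber mixing bowl, 130 mm across, 60 mm tall, on the table to the left; leave alone. Origin at the centre of its underside.
- trowel: Spatula with a wooden handle lying on the table to the right; leave alone. Its x axis runs along it.
- mallet: Mallet with a wooden handle lying on the table to the left; leave alone. Its x axis runs along the handle.
- cup: White measuring cup, 80 mm across, 90 mm tall, on the table to the right; leave alone. Origin at the centre of its underside.
Mind the look-alikes: they are no part of the job. What is meant by the slab is not purple or yellow, and is the larger of those in its own colour.

How it is judged:
By the outcome, as a careful person would: the job done as asked, in the order asked, and still so for the second after the job is handed in, with the robot touching nothing.
It also fails if it takes over 61 s, if anything falls off the work surface, if the arm or the gripper's body presses on something with over 40 N, if the wrist force passes 120 N, or if a joint passes its speed limit or range.

ROBOT

A 6-joint arm with a two-finger parallel gripper is mounted at the origin on the work surface. World frame = base frame: x ahead of the robot, y to its left, z up, the work surface at z = 0. Lengths are in m, angles in rad, forces in N, time in s.
With the tool pointing down it reaches from about 0.35 to 0.85 m from the base axis. Payload 8.1 kg.
Tool frame: the origin (TCP) lies midway between the tips of the shut fingers; the grasp point (between the pads) lies 19 mm behind it (robot.grip_point_offset is the distance from the TCP to the grasp point, in m); z points along the fingers, y is the line along which they close (so a half turn about z gives the same grasp; the last joint's range is limited). The gripper opens to 93 mm and grips with 3 to 60 N. Pads are 15 mm wide; open, the fingers measure 128 mm over their backs; the gripper's body (75 mm by 188 mm) begins 65 mm behind the grasp point.
Start: joints at [-1.309, 0.13, 1.488, -0, 1.523, -0.085], TCP at [0.204, -0.564, 0.219] pointing down, gripper open.
Joint ranges: [-2.96, 2.96], [-0.89, 2.26], [0.02, 2.5], [-1.34, 4.48], [0, 2.73], [-2.66, 2.66]. Speed limits (rad/s): [2.39, 2.39, 2.79, 3.14, 3.14, 3.14].

INTERFACE

Orientations are given as a rotation vector (axis times angle).
In Python, from plant import robot, read_camera, job gives the robot as it stands.
- The arm moves only by the shell command python3 -m inch 'ROWS' [FORCE]. ROWS is JSON, one flat list of numbers, 5 for each row, row after row: the shift along the world's x, y, z in mm, then the turn about the world's z in degrees, then the opening in per cent of the stroke, from 0 (shut) to 100 (fully open). In form: [dx, dy, dz, yaw, hand, dx, dy, dz, yaw, hand, ...]. A call has 1 to 10 rows; each row is the pose to reach, as a shift and turn from the pose commanded when the call began; what a row does not reach only later rows make up. A row lasts 1/12 s, in which the tool goes at most 41.7 mm and 7.16 degrees, less where a joint would pass 70% of its speed; a pose out of reach is approached as far as the arm can. A call with a gripper value outside its range is refused whole. The fingers move at their own pace and stop on an object; FORCE is the grip in N (left out, the last holds). Time passes only in rows, so rows that repeat a pose let the fingers close. It gives the time, the measured TCP pose, the force, the opening and the grip force at its end, in the units of the state.
- robot.read_state(): the state, without advancing time (a new reading comes with each control period).
- read_camera(name): name is "scene" or "side" or "wrist"; returns a dict with "image" (420x560x3 uint8, blue, green, red), "K" (3x3 intrinsics, pixels), "D" ([k1, k2, p1, p2, k3] as OpenCV has them; the pictures are not rectified), "extrinsics" (4x4, takes a point from world to camera coordinates); the wrist camera has in their place "mount" (4x4, takes a point from camera to tool coordinates, whose origin is the TCP and whose axes are the flange's). Camera axes: x right, y down, z forward; pixel columns grow to the right and rows downward; lengths in m; the calibration is good to about 2 mm. A picture is of the moment at which its call begins: read the wrist's pose just before it. There is no depth.
- job.close_job(): hands the job in; it is judged then, once.
The state is a dict: "t": time; "q": joint angles; "dq": joint speeds; "joint_torque": joint torques, N m; "tool_pos": TCP position; "orientation": TCP orientation; "force": force on the tool from outside, world axes, zero at the start; "wrist_torque": the same for the moment, N m; "opening": finger opening in m; "gripper_force": force on a finger pad.
Only numpy, scipy, OpenCV 4.12 (cv2) and the standard library are available. Lean on these libraries where they do the work, as an engineer would, in place of code of your own. Each camera call takes 0.05 s, during which the arm holds its last target. There are 200 camera calls.

## Working session

There is one attempt and no reset: what is moved stays moved. The work goes in short steps, Python scripts to look and compute and a shell command to move; the robot and the scene stay as the last step left them, time stands still between calls to the robot, and variables do not carry over. Pictures are saved under pics/ and viewed, at most 10 in all, crops included, and the job is handed in when it is done.

```bash
mkdir -p pics; cat > h.py <<'E'
import numpy as np, cv2
from plant import robot, read_camera, job
def ray(c,px,z):
    n=cv2.undistortPoints(np.array([[px]],float),c["K"],np.array(c["D"],float))[0,0]
    E=np.array(c["extrinsics"]);R,t=E[:3,:3],E[:3,3]
    o=-R.T@t; d=R.T@np.array([n[0],n[1],1.]); return o+d*(z-o[2])/d[2]
def proj(c,P):
    E=np.array(c["extrinsics"]);return cv2.projectPoints(np.array(P,float).reshape(-1,1,3),cv2.Rodrigues(E[:3,:3])[0],E[:3,3],np.array(c["K"],float),np.array(c["D"],float))[0][:,0]
E
python3 - <<'E'
from h import *
for n in("scene","side"):
    c=read_camera(n);cv2.imwrite(f"pics/{n}0.png",c["image"]);print(n,np.round(np.array(c["extrinsics"]),3).tolist())
E
```

```text
scene [[-0.494, 0.87, -0.0, 0.252], [0.718, 0.408, -0.564, -0.344], [-0.49, -0.278, -0.826, 1.293], [0.0, 0.0, 0.0, 1.0]]
side [[-0.711, -0.704, 0.011, 0.352], [-0.458, 0.45, -0.767, 0.268], [0.534, -0.55, -0.642, 1.119], [0.0, 0.0, 0.0, 1.0]]
```

View pics/scene0.png

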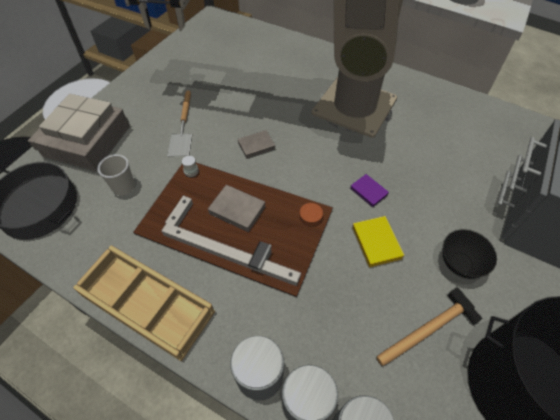

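View pics/side0.png

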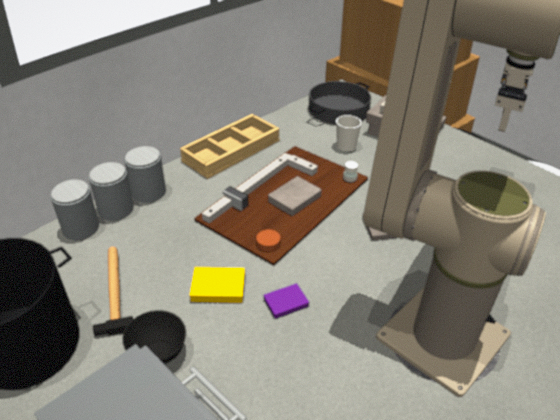

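The scene view shows two grey slabs, at (237,208) on the board and (256,143) on the table, with a purple one at (370,190) and a yellow one at (378,241). The slab meant should be the larger grey one, on the board. I'll confirm that in a crop and measure.

```bash
python3 - <<'E'
from h import *
c=read_camera("scene");im=c["image"]
cv2.imwrite("pics/crop1.png",cv2.resize(im[120:300,125:345],None,fx=3.3,fy=3.3,interpolation=cv2.INTER_CUBIC))
b,g,r=[im[...,i].astype(int) for i in range(3)]
m=((r>1.5*b)&(r<150)&(r>20)).astype(np.uint8)*255
m[:150]=0;m[300:]=0;m[:,:130]=0;m[:,340:]=0
cs,_=cv2.findContours(m,cv2.RETR_EXTERNAL,cv2.CHAIN_APPROX_NONE)
pts=np.vstack(cs and [k for k in cs if cv2.contourArea(k)>200]);h=cv2.convexHull(pts)
q=cv2.approxPolyDP(h,6,True)[:,0];print("board px",q.tolist())
for p in q: print(np.round(ray(c,p,.012),4)[:2])
E
```

```text
board px [[331, 207], [296, 295], [130, 296], [134, 231], [181, 165], [200, 164]]
[0.4156 0.1074]
[0.6786 0.1431]
[ 0.8723 -0.1888]
[ 0.7317 -0.2983]
[ 0.4944 -0.3284]
[ 0.4645 -0.2829]
```

View pics/crop1.png

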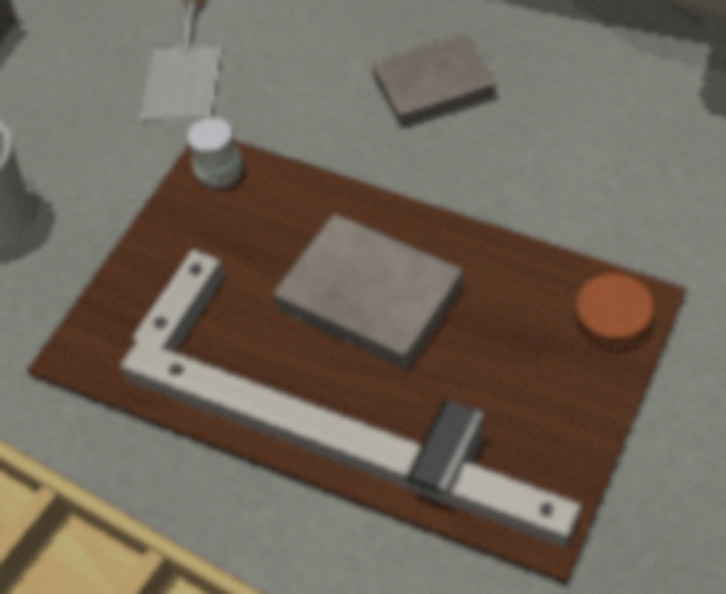

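The crop confirms it. The slab is the larger grey block on the board, with top corners near crop (337,215), (462,270), (406,352) and (275,292). The grey block at crop (435,78) on the table is smaller, so it's the look-alike. The stop is at crop (448,445), the jar at (215,150) and the disc at (615,305).

```bash
cat >> h.py <<'E'
def fit(L,W):
    L=np.array(L,float);W=np.array(W,float)[:,:2];l0,w0=L.mean(0),W.mean(0)
    A,B=L-l0,W-w0; a=np.arctan2((A[:,0]*B[:,1]-A[:,1]*B[:,0]).sum(),(A*B).sum())
    R=np.array([[np.cos(a),-np.sin(a)],[np.sin(a),np.cos(a)]]);t=w0-R@l0
    return a,R,t,np.round(1000*(W-(L@R.T+t)),1).tolist()
def slabtop(c,lo,hi,seed):
    im=c["image"];hsv=cv2.cvtColor(im,cv2.COLOR_BGR2HSV)
E
python3 - <<'E'
from h import *
s=lambda p:(np.array(p,float)/3.3+[125,120]-.35)
c=read_camera("scene")
B=[(686,290),(568,582),(30,372),(190,140)]
W=[ray(c,s(p),.012) for p in B]
L=[(-.152,.25),(.117,.25),(.117,-.2),(-.152,-.2)]
# near-right corner hidden by jar: use 3 corners
a,R,t,e=fit(L[:3],W[:3]);print("jig yaw",np.degrees(a),t,e)
# fence inner top edge z=.034: inner corner & end
def w2j(w):return R.T@(np.array(w)[:2]-t)
for n,p,z in[("fence end top inner",(582,503),.034),("endstop tip inner top",(220,265),.034),("disc",(615,300),.034),("jar",(210,133),.062),("stop top nearslab",(445,402),.05),("stop top far",(484,410),.05)]:
    w=ray(c,s(p),z);print(n,np.round(w,4)[:2],"jig",np.round(1000*w2j(w),1))
S=[ray(c,s(p),.037) for p in[(337,215),(462,269),(406,351),(275,292)]]
sa,_,st,e=fit([(-.045,-.06),(-.045,.06),(.045,.06),(.045,-.06)],S);print("slab rel yaw",np.degrees(sa-a),np.round(st,4),"jig",np.round(1000*w2j(st),1),e)
np.savez("jig.npz",R=R,t=t,a=a)
x=lambda j:np.round(R@np.array(j)+t,4)
print("home",x((.025,-.04)),"corner",x((.07,-.1)),"tail",x((.053,.19)))
k=robot.read_state();print(k["t"],k["tool_pos"],k["orientation"],k["force"])
E
```

```text
jig yaw 7.226731569178377 [ 0.59556846 -0.11551738] [[1.8, -1.7], [-0.2, -1.4], [-1.6, 3.1]]
fence end top inner [0.6315 0.1301] jig [ 66.5 239.1]
endstop tip inner top [ 0.5904 -0.2151] jig [-17.7 -98.2]
disc [0.466 0.072] jig [-104.9  202.3]
jar [ 0.4998 -0.2868] jig [-116.5 -157.8]
stop top nearslab [0.6165 0.0096] jig [ 36.5 121.5]
stop top far [0.6084 0.0374] jig [ 31.9 150.1]
slab rel yaw -5.6726705634917165 [ 0.5461 -0.1023] jig [-47.5  19.4] [[1.9, 2.9], [1.5, -1.6], [-2.3, -2.0], [-1.1, 0.6]]
home [ 0.6254 -0.1521] corner [ 0.6776 -0.2059] tail [0.6242 0.0796]
0.2 [ 0.20387421 -0.56392726  0.21798021] [-3.09333173e+00 -5.41942904e-01  1.46083185e-04] [-0.45693429 -0.49625034 -0.18838786]
```

```bash
python3 -m inch '[265,451,-60,-12.7,70,265,451,-60,-12.7,70,265,451,-60,-12.7,70,265,451,-60,-12.7,70,265,451,-60,-12.7,70,265,451,-60,-12.7,70,265,451,-60,-12.7,70,265,451,-60,-12.7,70,265,451,-60,-12.7,70,265,451,-60,-12.7,70]' 20
```

```text
t: 1.03
tool_pos: [0.4142, -0.2055, 0.1711]
orientation: [3.135, 0.196, 0.001]
force: [0.1, 0.2, 0.1]
opening: 0.0652
gripper_force: 0.0
```

```bash
python3 -m inch '[54,93,-60,0,70,54,93,-60,0,70,54,93,-60,0,70,54,93,-60,0,70,54,93,-60,0,70,54,93,-60,0,70]'; python3 - <<'E'
from h import *
J=np.load("jig.npz");s=robot.read_state();print(J["R"].T@(s["tool_pos"][:2]-J["t"]))
c=read_camera("wrist");cv2.imwrite("pics/w1.png",c["image"])
E
```

```text
t: 1.53
tool_pos: [0.4676, -0.1146, 0.1113]
orientation: [3.135, 0.198, -0.001]
force: [0.5, -1.1, 0.3]
opening: 0.0655
gripper_force: 0.0
[-0.1268418   0.01703367]
```

View pics/w1.png

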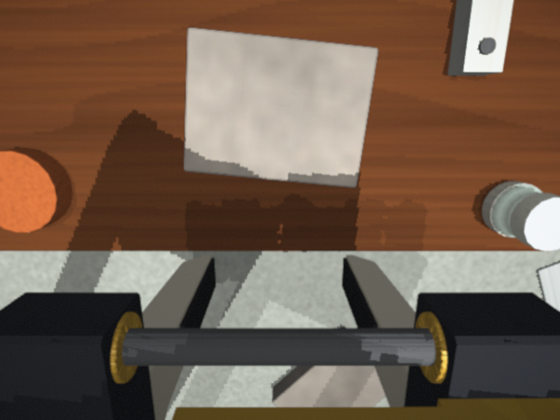

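The wrist view shows the slab's near edge at rows 170–187. It's turned slightly, and the fingertips (rows 260–300, columns 215–345) are clear of it. The board's edge at row 250 is level, so the yaw is aligned. Next I lower the fingers and push towards the fence.

```bash
python3 -m inch '[0,0,-40,0,70,0,0,-75,0,70,0,0,-87,0,70,0,0,-87,0,70,10,1,-87,0,70,15,2,-87,0,70,20,2.5,-87,0,70,25,3,-87,0,70,30,4,-87,0,70,35,4.5,-87,0,70]'; python3 -m inch '[5,0.5,0,0,70,10,1,0,0,70,15,2,0,0,70,20,2.5,0,0,70,24,3,0,0,70,28,3.5,0,0,70,32,4,0,0,70,36,4.5,0,0,70,40,5,0,0,70,40,5,0,0,70]'
```

```text
t: 2.42
tool_pos: [0.5027, -0.1108, 0.0253]
orientation: [3.134, 0.196, -0.001]
force: [-8.4, -2.3, 5.6]
opening: 0.0653
gripper_force: 4.5
t: 3.25
tool_pos: [0.5431, -0.1054, 0.0253]
orientation: [3.135, 0.196, -0.0]
force: [-3.1, -0.4, 2.6]
opening: 0.065
gripper_force: 1.7
```

```bash
python3 -m inch '[3,0.5,0,0,70,6,1,0,0,70,9,1,0,0,70,12,1.5,0,0,70,14,2,0,0,70,16,2,0,0,70,18,2.3,0,0,70,20,2.5,0,0,70,20,2.5,0,0,70]';  python3 - <<'E'
from h import *
J=np.load("jig.npz");s=robot.read_state();print(J["R"].T@(s["tool_pos"][:2]-J["t"]))
c=read_camera("scene");cv2.imwrite("pics/crop2.png",cv2.resize(c["image"][120:300,125:345],None,fx=3.3,fy=3.3,interpolation=cv2.INTER_CUBIC))
E
```

```text
t: 4.0
tool_pos: [0.562, -0.1028, 0.0249]
orientation: [3.135, 0.196, -0.003]
force: [-8.0, -0.9, 6.9]
opening: 0.065
gripper_force: 4.1
[-0.03165427  0.01684134]
```

View pics/crop2.png

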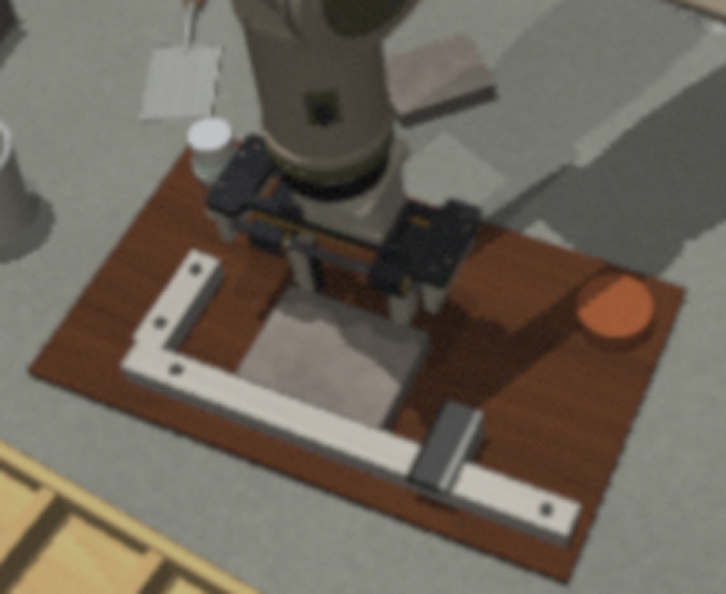

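The slab, at crop (335,355), is now square and almost at the fence. The stop at (448,445) hasn't moved. I'll press a little more to seat it.

```bash
python3 -m inch '[2,0.25,0,0,70,4,0.5,0,0,70,4,0.5,0,0,70]'; python3 -m inch '[2,0.25,0,0,70,2,0.25,0,0,70]'
```

```text
t: 4.3
tool_pos: [0.5621, -0.1028, 0.0248]
orientation: [-3.135, -0.197, 0.016]
force: [-30.2, -2.7, 25.3]
opening: 0.0653
gripper_force: 14.8
t: 4.47
tool_pos: [0.5622, -0.1027, 0.0248]
orientation: [-3.135, -0.196, 0.022]
force: [-39.2, -3.1, 33.8]
opening: 0.0652
gripper_force: 20.1
```

```bash
python3 -m inch '[-8,-1,0,0,70,-15,-2,0,0,70,-15,-2,40,0,70,-15,-2,80,0,70,32,87,90,-90,45,32,87,90,-90,45,32,87,90,-90,45,32,87,90,-90,45,32,87,90,-90,45,32,87,90,-90,45]'; python3 - <<'E'
from plant import robot
print(robot.read_state()["q"])
E
```

```text
t: 5.3
tool_pos: [0.6015, -0.0138, 0.1148]
orientation: [-2.993, 0.951, -0.003]
force: [-0.9, 0.3, 0.4]
opening: 0.0421
gripper_force: 0.0
[-1.08402443e-01  2.02937306e-01  1.60012607e+00  3.39655237e-04
  1.33658836e+00  2.07769687e+00]
```

Joint 6 would go out of range with that turn, so I'll turn the other way, to yaw +97°.

```bash
python3 -m inch '[0,0,0,60,45,0,0,0,60,45,0,0,0,60,45,0,0,0,60,45,0,0,0,60,45,0,0,0,60,45,0,0,0,60,45,0,0,0,60,45,0,0,0,60,45]'; python3 -m inch '[0,0,0,72.5,45,0,0,0,72.5,45,0,0,0,72.5,45,0,0,0,72.5,45,0,0,0,72.5,45,0,0,0,72.5,45,0,0,0,72.5,45,0,0,0,72.5,45,0,0,0,72.5,45,0,0,0,72.5,45]'
python3 -m inch '[0,0,0,13,45,0,0,0,13,45]'
python3 - <<'E'
from h import *
s=robot.read_state();J=np.load("jig.npz")
from scipy.spatial.transform import Rotation as Ro
R=Ro.from_rotvec(s["orientation"]).as_matrix();print("yaw",np.degrees(np.arctan2(R[1,0],R[0,0])),s["tool_pos"],J["R"].T@(s["tool_pos"][:2]-J["t"]))
c=read_camera("side");cv2.imwrite("pics/side1.png",cv2.resize(c["image"][130:270,190:380],None,fx=4,fy=4,interpolation=cv2.INTER_CUBIC))
E
```

```text
t: 6.05
tool_pos: [0.6013, -0.0146, 0.1148]
orientation: [3.064, 0.692, 0.003]
force: [0.3, -0.4, -0.3]
opening: 0.0419
gripper_force: 0.0
t: 6.88
tool_pos: [0.6013, -0.0146, 0.1148]
orientation: [2.081, 2.352, 0.002]
force: [0.0, -0.9, -0.2]
opening: 0.0419
gripper_force: 0.0
t: 7.05
tool_pos: [0.6013, -0.0146, 0.1148]
orientation: [1.801, 2.573, 0.002]
force: [0.4, -0.1, 0.0]
opening: 0.0419
gripper_force: 0.0
yaw 110.01274567079442 [ 0.60128328 -0.01461158  0.11476884] [0.01836298 0.09938531]
```

View pics/side1.png

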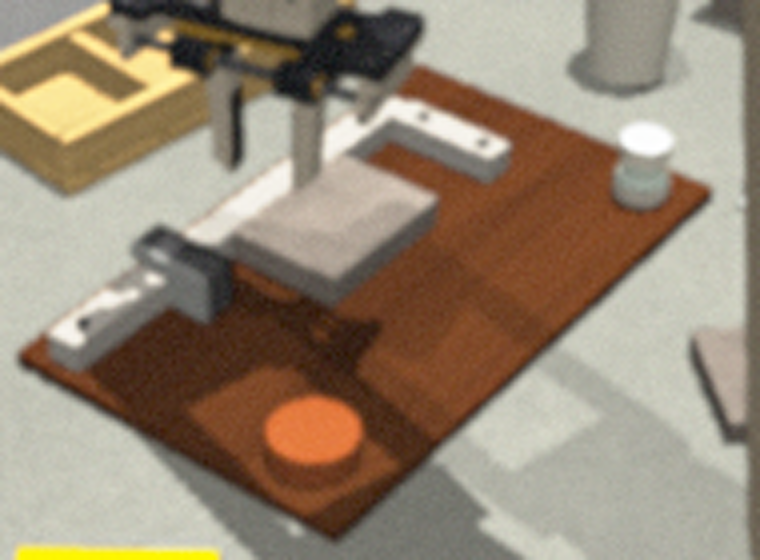

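The slab's left end is at crop (237,237)–(337,278), with a gap of about 40 mm to the stop at (200,275). I'll check where the fingers would land.

```bash
python3 - <<'E'
from h import *
J=np.load("jig.npz");c=read_camera("side");s=lambda p:np.array(p)/4+[190,130]-.4
for p,z in[((237,237),.037),((337,278),.037),((437,203),.037),((232,265),.05),((212,320),.014),((508,147),.034),((410,68),.012),((22,357),.012)]:
    w=ray(c,s(p),z);print(p,np.round(1000*(J["R"].T@(w[:2]-J["t"])),1))
E
python3 -m inch '[0,0,0,-12.8,45,0,0,0,-12.8,45]'
```

```text
(237, 237) [56.5 85.1]
(337, 278) [-25.3  78.2]
(437, 203) [-28.3 -32.1]
(232, 265) [ 28.1 123.4]
(212, 320) [ 30.5 143. ]
(508, 147) [ -26.3 -123.6]
(410, 68) [ 112.7 -192. ]
(22, 357) [105.8 248.1]
t: 7.32
tool_pos: [0.6011, -0.0146, 0.1146]
orientation: [2.096, 2.339, 0.001]
force: [-0.2, 0.2, 0.4]
opening: 0.0414
gripper_force: 0.0
```

```bash
python3 -m inch '[2,0,-40,0,45,2,0,-75,0,45,2,0,-90,0,45,2,0,-90,0,45,3,-6,-90,0,45,3.5,-12,-90,0,45,4,-17,-90,0,45,4.5,-22,-90,0,45,5,-26,-90,0,45,5.5,-30,-90,0,45]'; python3 -m inch '[0.6,-5,0,0,45,1.2,-10,0,0,45,1.8,-14,0,0,45,2.3,-18,0,0,45,2.8,-22,0,0,45,3.2,-25,0,0,45,3.5,-28,0,0,45,3.8,-30,0,0,45,3.8,-30,0,0,45]'
```

```text
t: 8.15
tool_pos: [0.6075, -0.0446, 0.0261]
orientation: [2.085, 2.348, 0.004]
force: [-1.4, 7.0, 4.0]
opening: 0.0416
gripper_force: 3.7
t: 8.9
tool_pos: [0.6113, -0.075, 0.0261]
orientation: [2.084, 2.348, 0.003]
force: [-1.1, 5.2, 3.4]
opening: 0.0419
gripper_force: 2.4
```

Still sliding freely, with about 10 mm to go.

```bash
python3 -m inch '[0.3,-2.5,0,0,45,0.6,-5,0,0,45,0.9,-7.5,0,0,45,1.1,-9,0,0,45,1.1,-9,0,0,45]'; python3 -m inch '[0.2,-1.5,0,0,45,0.4,-3,0,0,45,0.4,-3,0,0,45]'
```

```text
t: 9.32
tool_pos: [0.6125, -0.0839, 0.0261]
orientation: [2.084, 2.348, 0.003]
force: [-1.5, 4.5, 2.6]
opening: 0.0419
gripper_force: 2.5
t: 9.57
tool_pos: [0.6127, -0.0855, 0.0261]
orientation: [2.085, 2.349, 0.005]
force: [-3.0, 10.2, 5.2]
opening: 0.0419
gripper_force: 5.5
```

```bash
python3 -m inch '[0.3,-2,0,0,45,0.4,-3,0,0,45,0.4,-3,0,0,45]'; python3 - <<'E'
from h import *
s=robot.read_state();J=np.load("jig.npz");print(1000*J["R"].T@(s["tool_pos"][:2]-J["t"]))
c=read_camera("scene");cv2.imwrite("pics/crop3.png",cv2.resize(c["image"][180:290,150:290],None,fx=5,fy=5,interpolation=cv2.INTER_CUBIC))
E
```

```text
t: 9.82
tool_pos: [0.6126, -0.0857, 0.0261]
orientation: [-2.082, -2.348, -0.008]
force: [-5.1, 22.6, 10.3]
opening: 0.0417
gripper_force: 11.4
[20.69566202 27.47229589]
```

View pics/crop3.png

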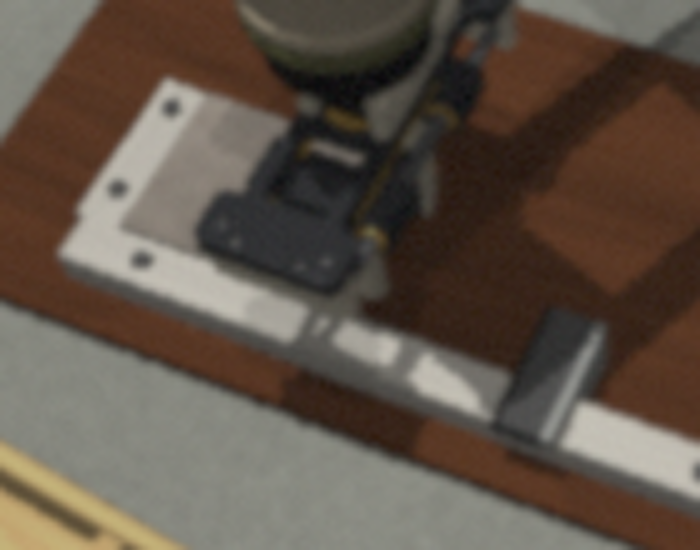

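The slab's end is against the end stop (crop (80–200, 95–215)), and the push force rose to 22 N with no motion. I'll press it once more towards the fence to be sure, then work on the stop.

```bash
python3 -m inch '[-1,8,0,0,45,-2,15,0,0,45,-2,15,40,0,45,-2,15,80,-7,70,-62,-72,80,-90,70,-62,-72,80,-90,70,-62,-72,80,-90,70,-62,-72,80,-90,70,-62,-72,80,-90,70,-62,-72,80,-90,70]'; python3 - <<'E'
from h import *
from scipy.spatial.transform import Rotation as Ro
s=robot.read_state();J=np.load("jig.npz");R=Ro.from_rotvec(s["orientation"]).as_matrix();print("yaw",np.degrees(np.arctan2(R[1,0],R[0,0])),s["tool_pos"],J["R"].T@(s["tool_pos"][:2]-J["t"]))
E
```

```text
t: 10.7
tool_pos: [0.55, -0.1633, 0.1052]
orientation: [2.886, 1.236, 0.001]
force: [0.0, -0.3, 0.3]
opening: 0.0649
gripper_force: 0.0
yaw 46.3848820522384 [ 0.54996528 -0.16334271  0.10519391] [-0.05125716 -0.04170871]
```

```bash
python3 -m inch '[0,0,0,-39.5,70,0,0,0,-39.5,70,0,0,0,-39.5,70,0,0,0,-39.5,70,0,0,0,-39.5,70,0,0,0,-39.5,70,0,0,-40,-39.5,70,0,0,-70,-39.5,70,0,0,-80,-39.5,70,0,0,-80,-39.5,70]'; python3 -m inch '[4,0.5,0,0,70,8,1,0,0,70,12,1.5,0,0,70,15,2,0,0,70,17,2.2,0,0,70,19,2.4,0,0,70,21,2.6,0,0,70,21,2.6,0,0,70]'
```

```text
t: 11.53
tool_pos: [0.5472, -0.1612, 0.0212]
orientation: [-3.133, -0.201, 0.008]
force: [-0.1, 0.3, 0.1]
opening: 0.0652
gripper_force: 0.0
t: 12.2
tool_pos: [0.5692, -0.1595, 0.0245]
orientation: [3.135, 0.201, -0.007]
force: [-11.8, -1.4, 9.8]
opening: 0.0652
gripper_force: 5.9
```

```bash
python3 -m inch '[2,0.25,0,0,70,3,0.4,0,0,70,3,0.4,0,0,70]'; python3 - <<'E'
from h import *
s=robot.read_state();J=np.load("jig.npz");print(s["tool_pos"],J["R"].T@(s["tool_pos"][:2]-J["t"]))
print("tail target",J["R"]@[.044,.185]+J["t"])
E
```

```text
t: 12.45
tool_pos: [0.5692, -0.1595, 0.0244]
orientation: [-3.135, -0.201, 0.016]
force: [-26.8, -2.3, 22.4]
opening: 0.0649
gripper_force: 13.7
[ 0.56922178 -0.15949417  0.02437143] [-0.03166949 -0.04031313]
tail target [0.61594665 0.07354803]
```

```bash
python3 -m inch '[-8,-1,0,0,70,-15,-2,0,0,70,-15,-2,40,0,70,-15,-2,80,0,0,44,234,80,0,0,44,234,80,0,0,44,234,80,0,0,44,234,80,0,0,44,234,80,0,0,44,234,80,0,0]'; python3 -m inch '[0,0,0,0,0,0,0,0,0,0,0,0,0,0,0,0,0,0,0,0]'; python3 - <<'E'
from h import *
s=robot.read_state();J=np.load("jig.npz");print(s["tool_pos"],J["R"].T@(s["tool_pos"][:2]-J["t"]))
c=read_camera("scene");cv2.imwrite("pics/crop4.png",cv2.resize(c["image"][180:300,150:330],None,fx=4,fy=4,interpolation=cv2.INTER_CUBIC))
E
```

```text
t: 13.28
tool_pos: [0.6182, 0.0784, 0.1044]
orientation: [-3.134, -0.203, -0.002]
force: [0.9, -1.2, -0.0]
opening: 0.023
gripper_force: 0.0
t: 13.62
tool_pos: [0.6177, 0.0743, 0.104]
orientation: [3.135, 0.2, -0.0]
force: [0.2, 0.2, -0.0]
opening: 0.0007
gripper_force: 0.0
[0.61765859 0.07428905 0.10403735] [0.04579156 0.18551978]
```

View pics/crop4.png

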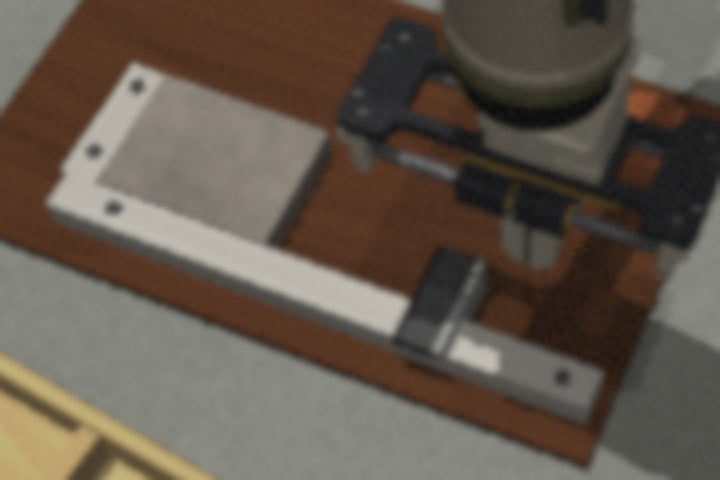

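The slab sits square against both faces: its end is at crop (98–160, 80–185) and its side lies along the fence. The shut fingers are behind the stop, so I'll lower and push.

```bash
python3 -m inch '[0,0,-40,0,0,0,0,-70,0,0,0,0,-74,0,0,0,0,-74,0,0,1,-6,-74,0,0,1.5,-12,-74,0,0,2,-17,-74,0,0,2.8,-22,-74,0,0,3.5,-28,-74,0,0,4.3,-34,-74,0,0]'; python3 -m inch '[0.8,-6,0,0,0,1.5,-12,0,0,0,2.3,-18,0,0,0,3,-24,0,0,0,3.8,-30,0,0,0,4.6,-36,0,0,0,5.3,-42,0,0,0,6.1,-48,0,0,0,6.8,-53,0,0,0,7.2,-57,0,0,0]'; python3 -m inch '[0.4,-3,0,0,0,0.8,-6,0,0,0,1.2,-9,0,0,0,1.5,-12,0,0,0,1.8,-14,0,0,0,1.8,-14,0,0,0]'
```

```text
t: 14.5
tool_pos: [0.6232, 0.041, 0.0314]
orientation: [-3.135, -0.202, -0.003]
force: [0.5, 3.4, 1.9]
opening: 0.0003
gripper_force: 1.2
t: 15.33
tool_pos: [0.6294, -0.0163, 0.0301]
orientation: [3.135, 0.201, -0.0]
force: [0.6, 1.8, 2.0]
opening: 0.0002
gripper_force: 1.1
t: 15.83
tool_pos: [0.6311, -0.0302, 0.03]
orientation: [3.135, 0.201, -0.0]
force: [1.2, -0.2, -0.1]
opening: 0.0006
gripper_force: 0.0
```

```bash
python3 -m inch '[0.2,-1.5,0,0,0,0.4,-3,0,0,0,0.6,-4.5,0,0,0,0.8,-6,0,0,0,0.8,-6,0,0,0]'; python3 -m inch '[0.2,-1.5,0,0,0,0.4,-3,0,0,0,0.6,-4.5,0,0,0,0.6,-4.5,0,0,0]'
```

```text
t: 16.25
tool_pos: [0.6318, -0.0359, 0.03]
orientation: [3.135, 0.202, -0.001]
force: [0.1, 1.2, 0.8]
opening: 0.0004
gripper_force: 0.4
t: 16.58
tool_pos: [0.6324, -0.0405, 0.03]
orientation: [3.135, 0.201, -0.0]
force: [-0.3, 0.9, 0.2]
opening: 0.0005
gripper_force: 0.4
```

```bash
python3 -m inch '[0.2,-1.5,0,0,0,0.4,-3,0,0,0,0.5,-4,0,0,0,0.5,-4,0,0,0]'; python3 -m inch '[0.2,-1.5,0,0,0,0.4,-3,0,0,0,0.4,-3,0,0,0]'
```

```text
t: 16.92
tool_pos: [0.633, -0.0444, 0.03]
orientation: [3.135, 0.202, -0.0]
force: [-0.6, 0.7, 0.4]
opening: 0.0005
gripper_force: 0.4
t: 17.17
tool_pos: [0.6333, -0.0467, 0.03]
orientation: [-3.134, -0.202, 0.001]
force: [-1.9, 3.3, 0.6]
opening: 0.0001
gripper_force: 2.2
```

```bash
python3 -m inch '[0.2,-1,0,0,0,0.3,-2,0,0,0,0.3,-2,0,0,0]'; python3 -m inch '[0.2,-1,0,0,0,0.2,-1.5,0,0,0,0.2,-1.5,0,0,0]'
```

```text
t: 17.42
tool_pos: [0.6333, -0.0468, 0.0301]
orientation: [-3.132, -0.202, 0.001]
force: [-3.4, 11.2, 2.7]
opening: 0.0003
gripper_force: 6.1
t: 17.67
tool_pos: [0.6333, -0.0469, 0.0301]
orientation: [-3.13, -0.203, 0.002]
force: [-4.8, 16.8, 4.4]
opening: 0.0008
gripper_force: 9.0
```

The stop is firm against the slab at 17 N with no motion. I'll back off, lift and look.

```bash
python3 -m inch '[-1,8,0,0,0,-2,18,0,0,0,-2,18,40,0,0,-2,18,80,0,0,-2,18,120,0,0,-100,150,150,0,0,-100,150,150,0,0,-100,150,150,0,0,-100,150,150,0,0,-100,150,150,0,0]'; python3 -m inch '[0,0,0,0,0,0,0,0,0,0,0,0,0,0,0,0,0,0,0,0]'; python3 - <<'E'
from h import *
c=read_camera("scene");a=cv2.resize(c["image"][190:280,150:280],None,fx=6,fy=6,interpolation=cv2.INTER_CUBIC)
cv2.imwrite("pics/fin.png",a);print(robot.read_state()["force"],robot.read_state()["t"])
E
```

```text
t: 18.5
tool_pos: [0.5317, 0.1044, 0.1823]
orientation: [-3.133, -0.207, -0.004]
force: [-0.8, 0.0, 0.3]
opening: 0.0004
gripper_force: 0.0
t: 18.83
tool_pos: [0.5345, 0.0982, 0.1797]
orientation: [3.135, 0.199, -0.001]
force: [-1.0, -0.2, 0.1]
opening: 0.0005
gripper_force: 0.0
[0.2843904  0.55359379 0.014272  ] 18.8833
```

View pics/fin.png

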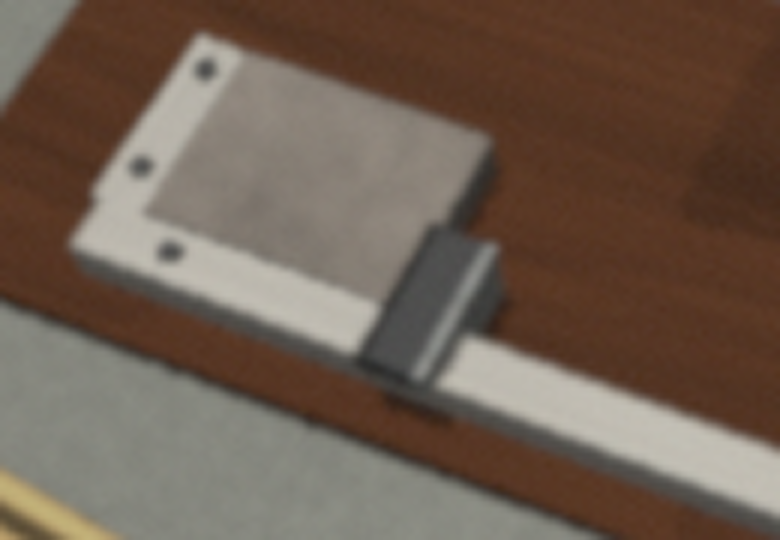

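The picture shows the slab flush in the corner (145,212), square to both faces, with the stop's face (430,240) touching its other end. I'm handing it in.

```bash
python3 -c "
from plant import job
print(job.close_job())"
```

```text
the job is handed in; nothing more can be done
None
```

I handed the job in at about 19 s: the slab lies flush in the jig corner, the sliding stop is up against its other end, and I moved nothing else; the judge's result was not shown.

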